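# Draw one dose from the twist-locked bottle-top dispenser

## Task

Take a dose from the bottle-top dispenser: slide the loose white crucible under its nozzle, twist the locked plunger head counterclockwise until it clicks into its open position, then press the head firmly all the way down to its stop, without ramming it, and let it spring fully back up. Leave the crucible standing under the nozzle, press nothing out while it is not there, and do not disturb the other things on the worktop.

Things in the scene. Friction and masses are not known exactly. Their poses are not given: they have to be found in the camera images.
- dispenser: reagent bottle (59 mm across, fixed in a round steel base 104 mm across, 8 mm thick) with a bottle-top dispenser screwed on, 258 mm high in all; it does not move. Origin: centre of the base's underside; z up; the nozzle points along -x. About the axis: fittings 44 to 53 mm across up to 150 mm height, a grey collar 68 mm across from 150 to 190 mm, the plunger above it
- nozzle_tip (a point): outlet of the nozzle, 88 mm from the dispenser's axis and 80 mm above the worktop; the tube (8 mm thick) comes out of the fitting at 139 mm height and bends straight down to it
- plunger_head: white fluted round head of the plunger, 48 mm across, 26 mm high, on the dispenser's axis. Origin: 258 mm below its top face; z up. Below it a 38 mm sleeve with two ribs, half a turn apart (out to 29 mm from the axis, 36 to 66 mm below the head's top) enters the collar. Locked, the ribs stand on the collar's rim; open, they are over its two slots, one towards the nozzle, one away from it
- head_top (a point): centre of the head's top face, 258 mm above the worktop when the plunger is up; press here
- twist (a joint): angle of the head, rad, growing counterclockwise as seen from above. It starts somewhere between 0 and 0.6 (locked); from about 1.7 a sprung ball resists (about 0.15 N m), it clicks over at about 2.0 and rests against its end at 2.35 (open)
- plunger (a joint): how far the plunger is pressed down, m; 0 = fully up. A spring (about 2 N at the top, 7 N near the bottom) lifts it. Locked, it gives only about 2 mm. The stop inside is set somewhere between 18 and 34 mm and cannot be seen
- cylinder: the hidden cylinder inside the plunger, fixed to the dispenser; it holds the stroke stop on which the plunger lands. Origin at the dispenser's origin
- lock_collar: the fixed grey collar with the two slots. Origin at the dispenser's origin
- crucible: loose white ceramic crucible, open cup 83 mm across the rim, 56 mm across the foot, 58 mm high, wall about 4 mm, 0.11 kg. Origin: centre of its underside; z up
- specimen_jar: small clear jar with a black lid, 50 mm across, 65 mm high, bystander. Origin: centre of its underside
- brown_bottle_1: small brown bottle with a white cap, 45 mm across, 89 mm high, bystander. Origin: centre of its underside
- scoop_pink: pink measuring scoop lying on the worktop, 43 x 129 x 20 mm, bystander. Origin: centre of its underside
Not all that is in view belongs to the job. There is more than one size of the crucible; the job needs the middle-sized.

How it is judged:
By the outcome, as a careful person would: the job done as asked, in the order asked, and still so for the second after the job is handed in, with the robot touching nothing.
It also fails if it takes over 72 s, if anything falls off the work surface, if the arm or the gripper's body presses on something with over 40 N, if the wrist force passes 120 N, or if a joint passes its speed limit or range.

## Robot

A 6-joint arm with a two-finger parallel gripper is mounted at the origin on a cart in front of the work surface, level with it; the furniture and walls round the work are solid. World frame = base frame: x ahead of the robot, y to its left, z up, the work surface at z = 0. Lengths are in m, angles in degrees, forces in N, time in s.
With the tool pointing down it reaches from about 0.4 to 0.825 m from the base axis. Payload 7 kg.
Tool frame: the origin (TCP) lies midway between the tips of the shut fingers; the grasp point (between the pads) lies 19 mm behind it; z points along the fingers, y is the line along which they close (so a half turn about z gives the same grasp; the last joint's range is limited). The gripper opens to 88 mm and grips with 3 to 60 N. Pads are 19 mm wide; open, the fingers measure 130 mm over their backs; the gripper's body (78 mm by 193 mm) begins 47 mm behind the grasp point.
Start: joints at [89.616, 20.546, 0.682, 0, -70.136, -16.507], TCP at [0.196, 0.646, 0.227] pointing down, gripper open.
Joint ranges: [-176.03, 176.03], [-82.01, 121.73], [-58.28, 71.71], [-173.87, 95.51], [-174.79, -0.11], [-173.66, 173.66]. Speed limits (degrees/s): [136.94, 136.94, 172.46, 180, 180, 180].

## Interface

Orientations are given as [roll, pitch, yaw] about the fixed x, y, z axes, in that order (R = Rz(yaw) Ry(pitch) Rx(roll)).
In Python, from plant import get_state, optics, order gives the robot as it stands. The module is installed in compiled form; this text tells all that it offers.
- The arm moves only by the tool send_rows, never from a script. Its argument "moves" is a list of rows, each an object with "slide": the shift along the tool's x, y, z as a fraction of full scale, a list of three; "turn": the turn about the tool's z as a fraction of full scale; "gripper": the opening, from 0 (shut) to 1 (fully open). A call has exactly 5 rows; each row is the pose to reach, as a shift and turn from the pose commanded when the call began, along the tool's axes at that moment; what a row does not reach only later rows make up. Full scale, the value 1, is 150 mm for a shift and 90 degrees for a turn. A row lasts 1/12 s, in which the tool goes at most 41.7 mm and 7.16 degrees, less where a joint would pass 70% of its speed; a pose out of reach is approached as far as the arm can. A call with a number of a shift or a turn outside -1 to 1 is refused whole. A call with a gripper value outside its range is refused whole. The fingers move at their own pace and stop on an object; "newtons" is the grip in N (left out, the last holds). Time passes only in rows, so rows that repeat a pose let the fingers close, or fill a call up. It gives the time, the measured TCP pose, the force, the opening and the grip force at its end, in the units of the state.
- get_state(): the state, without advancing time (a new reading comes with each control period).
- optics.capture(name): name is "side" or "top" or "wrist"; returns a dict with "img" (480x640x3 uint8, red, green, blue), "intrinsics" (3x3 intrinsics, pixels), "origin" and "attitude" of the camera in the world. Camera axes: x right, y down, z forward; pixel columns grow to the right and rows downward; lengths in m; the calibration is good to about 2 mm. A picture is of the moment at which its call begins. There is no depth.
- order.close_job(): hands the job in; it is judged then, once.
Trained networks look in the newest picture that a camera, given by its name, has taken for a name from the list of things; names that differ only in an ending like _2 or _b are one class to them, and where a whole thing is asked for, a point or a joint stands for the part that bears it (a point fixed in the world has none). Each returns a list of dicts, best first, with "p" (0 to 1); they miss things now and then, are a little off and sometimes report something else, mostly with a low value. They report only what shows in the picture. A call takes as long as a camera call. They do not tell look-alikes from the thing itself.
- optics.look_for(camera, name): "location" ([x, y, z] in m, in world coordinates, good to about 4 mm: the middle of the surface that is visible of it).
The state is a dict: "time_s": time; "joints": joint angles; "qd": joint speeds; "joint_torque": joint torques, N m; "tcp_pos": TCP position; "eef_rot": TCP orientation; "contact_force": force on the tool from outside, world axes, zero at the start; "moment": the same for the moment, N m; "gripper_width": finger opening in m; "gripper_force": force on a finger pad.
Only numpy, scipy, OpenCV 4.12 (cv2) and the standard library are available. Lean on these libraries where they do the work, as an engineer would, in place of code of your own. Each camera call takes 0.05 s, during which the arm holds its last target. There are 200 camera calls.

## Working session

There is one attempt and no reset: what is moved stays moved. The work goes in short steps, Python scripts to look and compute and a tool call to move; the robot and the scene stay as the last step left them, time stands still between calls to the robot, and variables do not carry over. Pictures are saved under pics/ and viewed, at most 10 in all, crops included, and the job is handed in when it is done.

Besides the shell and the picture viewer there is one more tool, called after "Call:" as name([rows], argument=value, ...), one row to a line, values as JSON. send_rows: Moves the arm, as the interface text tells. Shift numbers are shares of 150 mm and turn numbers shares of 90 degrees, none past 1 either way. Its arguments: {"type":"object","properties":{"moves":{"type":"array"},"newtons":{"type":"number"}},"required":["moves"]}

```bash
mkdir -p pics; cat > h.py <<'E'
import numpy as np, cv2
from plant import get_state, optics, order
from scipy.spatial.transform import Rotation as R
def cap(c,n=None):
    d=optics.capture(c)
    if n: cv2.imwrite(f'pics/{n}.png',d['img'][...,::-1])
    return d
def proj(d,p):
    A=np.array(d['attitude']); A=A if A.shape==(3,3) else R.from_euler('xyz',A,degrees=True).as_matrix()
    q=np.array(d['intrinsics'])@(A.T@(np.array(p,float)-d['origin'])); return q[:2]/q[2]
def ray(d,uv,z):
    A=np.array(d['attitude']); A=A if A.shape==(3,3) else R.from_euler('xyz',A,degrees=True).as_matrix()
    v=A@np.linalg.solve(np.array(d['intrinsics']),[*uv,1.]); o=np.array(d['origin']); return o+v*(z-o[2])/v[2]
E
python3 - <<'E'
from h import *
np.set_printoptions(precision=4,suppress=True)
for c in ('side','top','wrist'):
    d=cap(c,c+'1'); print(c,d['origin'],np.array(d['attitude']).tolist(),np.array(d['intrinsics']).tolist())
    for n in ('crucible','plunger_head','head_top','nozzle_tip','dispenser','lock_collar','specimen_jar','brown_bottle_1','scoop_pink'):
        print(n,[(round(r['p'],2),np.round(r['location'],3).tolist(),np.round(proj(d,r['location'])).tolist()) for r in optics.look_for(c,n)[:4]])
print(get_state())
E
```

```text
side [ 0.1057 -0.8446  0.8735] [-126.3866591462267, -0.5079736164601403, -25.667654831105903] [[579.4438031315977, 0.0, 310.4963386036299], [0.0, 579.4438031315977, 245.2869009771112], [0.0, 0.0, 1.0]]
crucible [(0.93, [0.526, -0.037, 0.034], [321.0, 309.0]), (0.65, [0.429, 0.071, 0.024], [259.0, 295.0]), (0.58, [0.395, -0.068, 0.046], [269.0, 334.0])]
plunger_head [(0.94, [0.569, 0.122, 0.255], [307.0, 180.0])]
head_top [(0.68, [0.569, 0.12, 0.253], [308.0, 182.0])]
nozzle_tip [(0.96, [0.559, 0.115, 0.129], [304.0, 232.0])]
dispenser [(0.98, [0.562, 0.111, 0.126], [306.0, 233.0])]
lock_collar [(0.9, [0.56, 0.106, 0.173], [307.0, 217.0])]
specimen_jar [(0.65, [0.698, 0.047, 0.05], [371.0, 260.0])]
brown_bottle_1 [(0.79, [0.707, 0.282, 0.051], [328.0, 209.0])]
scoop_pink [(0.86, [0.326, -0.264, 0.021], [276.0, 429.0])]
top [0.0536 0.1198 1.5807] [-160.65470685966685, -0.30337231697931516, -100.81458055837659] [[584.7020680557745, 0.0, 321.7931981726604], [0.0, 584.7020680557745, 239.37203656664195], [0.0, 0.0, 1.0]]
crucible [(0.75, [0.534, -0.053, 0.022], [347.0, 254.0]), (0.65, [0.4
[... 929 characters left out ...]
, [0.0, 389.05753778405216, 239.10746942409185], [0.0, 0.0, 1.0]]
crucible []
plunger_head []
head_top []
nozzle_tip []
dispenser []
lock_collar []
specimen_jar []
brown_bottle_1 []
scoop_pink []
{'time_s': 1.5, 'joints': array([ 89.618 ,  20.5479,   0.6848,   0.0003, -70.1344, -16.5075]), 'qd': array([ 0.0222,  0.0927,  0.0771, -0.1002,  0.0753,  0.0488]), 'joint_torque': array([  0.0013, -58.2377,  29.3303,   7.0025,   0.0126,  -0.    ]), 'tcp_pos': array([0.1961, 0.6459, 0.2266]), 'eef_rot': array([-179.9976,    0.0005,  -16.8894]), 'contact_force': array([ 0.1414, -0.5236, -0.5525]), 'moment': array([-0.0825, -0.0247,  0.0028]), 'gripper_force': 0.0, 'gripper_width': 0.08804949218065447}
```

```bash
python3 - <<'E'
import cv2
a=cv2.imread('pics/side1.png')[130:400,180:460]; cv2.imwrite('pics/side1c.png',cv2.resize(a,None,fx=2.2,fy=2.2,interpolation=3))
a=cv2.imread('pics/top1.png')[170:350,190:460]; cv2.imwrite('pics/top1c.png',cv2.resize(a,None,fx=2.9,fy=2.9,interpolation=3))
E
```

```text
(no output)
```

View pics/side1c.png

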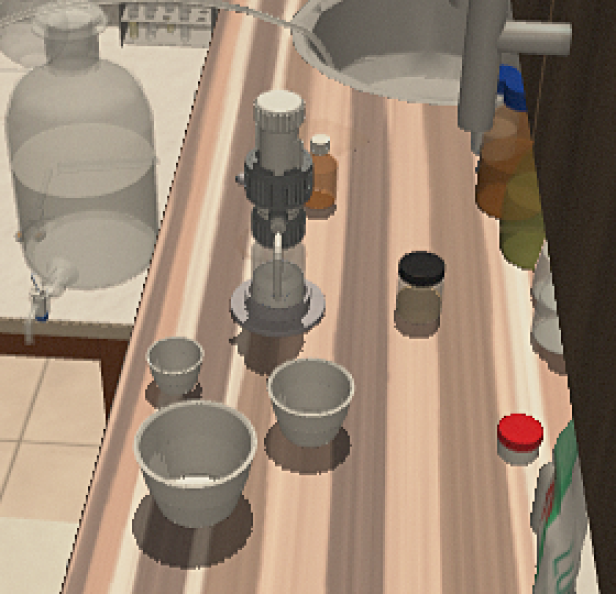

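View pics/top1c.png

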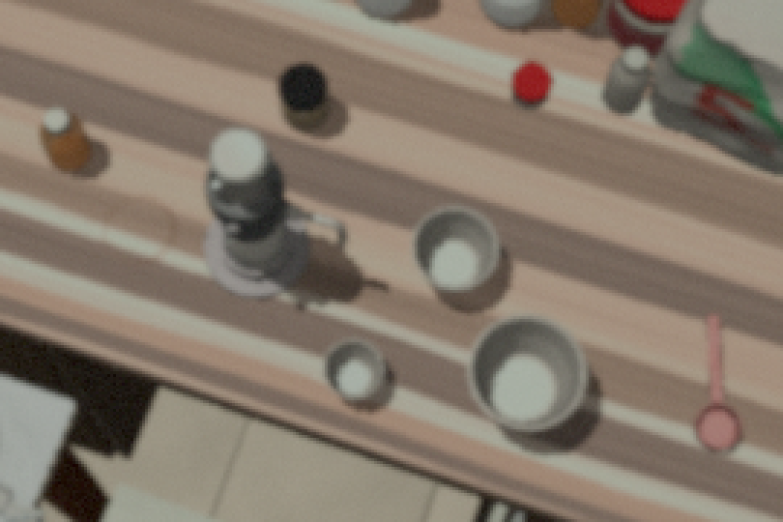

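```bash
cat >> h.py <<'E'
class S: pass
CAMS={'side':dict(origin=[0.1057,-0.8446,0.8735],attitude=[-126.3866591462267,-0.5079736164601403,-25.667654831105903],intrinsics=[[579.4438,0,310.4963],[0,579.4438,245.2869],[0,0,1]]),
'top':dict(origin=[0.0536,0.1198,1.5807],attitude=[-160.65470685966685,-0.30337231697931516,-100.81458055837659],intrinsics=[[584.70207,0,321.7932],[0,584.70207,239.37204],[0,0,1]])}
sd,tp=CAMS['side'],CAMS['top']
def tri(a,b):
    P=[]
    for d in (sd,tp):
        A=R.from_euler('xyz',d['attitude'],degrees=True).as_matrix().T
        P.append(np.array(d['intrinsics'])@np.c_[A,-A@np.array(d['origin'])])
    X=cv2.triangulatePoints(P[0],P[1],np.array(a,float).reshape(2,1),np.array(b,float).reshape(2,1)).ravel()
    return X[:3]/X[3]
sc=lambda u,v:(180+u/2.2-.3,130+v/2.2-.3); tc=lambda u,v:(190+u/2.9-.3,170+v/2.9-.3)
E
python3 - <<'E'
from h import *
np.set_printoptions(precision=4,suppress=True)
for n,a,b,z in (('cruc',sc(311,385),tc(457,250),.058),('head',sc(279,103),tc(239,155),.258),('noz',sc(278,298),tc(341,243),.08),('base',sc(278,302),tc(256,250),.008)):
    print(n,tri(a,b),ray(sd,a,z),ray(tp,b,z))
print(np.linalg.norm(ray(tp,tc(414,250),.058)-ray(tp,tc(500,250),.058)),np.linalg.norm(ray(sd,sc(268,385),.058)-ray(sd,sc(354,385),.058)))
# overlays
for d,f,o in ((sd,'side1',None),(tp,'top1',None)):
    im=cv2.imread(f'pics/{f}.png'); im=cv2.resize(im,None,fx=4,fy=4,interpolation=3)
    th=np.linspace(0,2*np.pi,60)
    for c,r,z in (((.57,.127),.024,.258),((.57,.127),.052,.008),((.57,.127),.034,.19),((.533,-.047),.0415,.058)):
        pts=np.array([proj(d,[c[0]+r*np.cos(t),c[1]+r*np.sin(t),z]) for t in th])*4+1.5
        cv2.polylines(im,[pts.astype(int)],True,(0,255,0),1)
    cv2.imwrite(f'pics/{f}o.png',im[600:1400,900:1600] if f=='side1' else im[760:1160,960:1560])
E
```

```text
cruc [ 0.5189 -0.0482  0.0585] [ 0.5212 -0.0476  0.058 ] [ 0.5172 -0.0479  0.058 ]
head [0.5731 0.136  0.2556] [0.5719 0.1325 0.258 ] [0.5716 0.1361 0.258 ]
noz [0.5369 0.0592 0.0811] [0.5376 0.0605 0.08  ] [0.5373 0.0592 0.08  ]
base [0.5722 0.1384 0.0058] [0.5738 0.1363 0.008 ] [0.5688 0.1388 0.008 ]
0.08108730279716916 0.08146085302564314
```

View pics/side1.png

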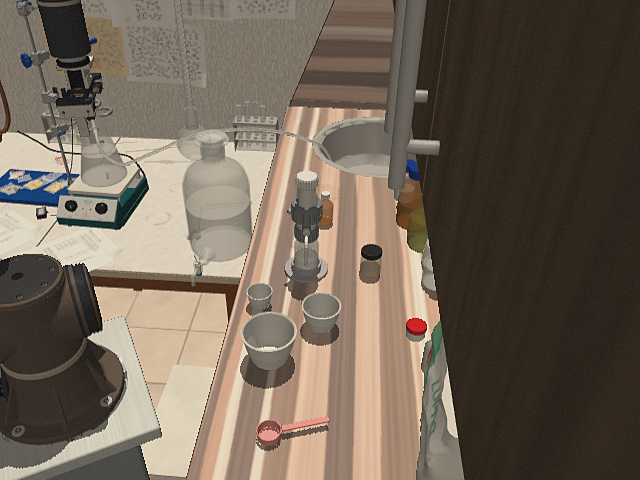

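View pics/side1o.png

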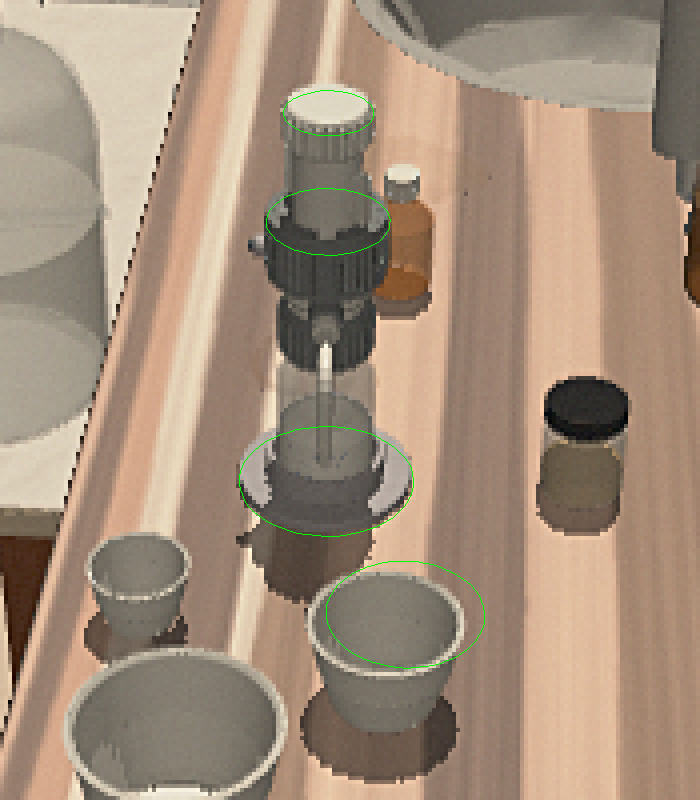

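```bash
python3 - <<'E'
from h import *
np.set_printoptions(precision=3,suppress=True)
for n,p in (('bottle base',(218,245)),('bottle neck top z.3',(210,135)),('micro',(100,210)),('tablecorner',(235,285))):
    print(n,[ray(sd,p,z) for z in (0,.2,.3)])
for q in ([.196,.646,.227],[.35,.35,.3],[.3,.5,.3],[.505,-.14,.02]): print(q,proj(sd,q),proj(tp,q))
E
```

```text
bottle base [array([0.414, 0.321, 0.   ]), array([0.343, 0.054, 0.2  ]), array([ 0.308, -0.08 ,  0.3  ])]
bottle neck top z.3 [array([0.59 , 0.937, 0.   ]), array([0.479, 0.529, 0.2  ]), array([0.424, 0.325, 0.3  ])]
micro [array([0.172, 0.613, 0.   ]), array([0.156, 0.279, 0.2  ]), array([0.149, 0.112, 0.3  ])]
tablecorner [array([0.4  , 0.154, 0.   ]), array([ 0.333, -0.074,  0.2  ]), array([ 0.299, -0.189,  0.3  ])]
[0.196, 0.646, 0.227] [ 89.374 127.423] [ 71.813 424.86 ]
[0.35, 0.35, 0.3] [174.765 136.65 ] [190.936 325.461]
[0.3, 0.5, 0.3] [137.535 115.211] [124.339 360.892]
[0.505, -0.14, 0.02] [334.099 349.505] [379.756 258.29 ]
```

View pics/top1.png

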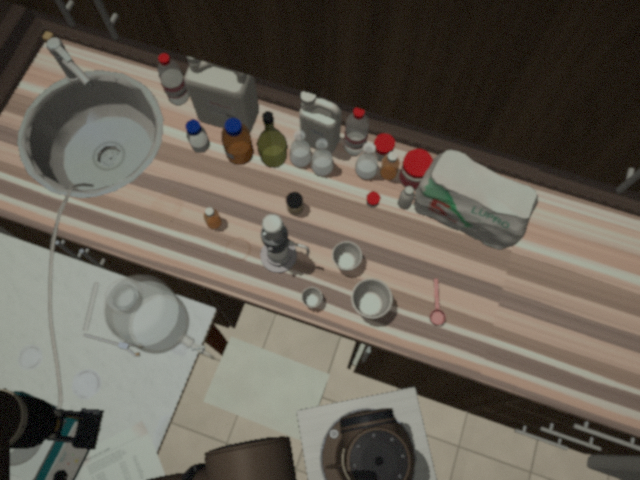

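```bash
python3 - <<'E'
from h import *
np.set_printoptions(precision=3,suppress=True)
print('neck',tri((209,138),(126,297)),'body shoulder/base', tri((218,250),(160,330)))
for p in (126,297),(145,312),(105,310),(185,310): print([ray(tp,p,z) for z in (0,.2,.3)])
for yaw in (-16.9,-98.8):
    pass
E
```

```text
neck [0.471 0.514 0.2  ] body shoulder/base [ 0.465  0.528 -0.174]
[array([0.532, 0.571, 0.   ]), array([0.471, 0.514, 0.2  ]), array([0.441, 0.485, 0.3  ])]
[array([0.48 , 0.523, 0.   ]), array([0.426, 0.472, 0.2  ]), array([0.399, 0.447, 0.3  ])]
[array([0.506, 0.63 , 0.   ]), array([0.449, 0.566, 0.2  ]), array([0.42 , 0.533, 0.3  ])]
[array([0.465, 0.415, 0.   ]), array([0.413, 0.378, 0.2  ]), array([0.387, 0.359, 0.3  ])]
```

Call:
send_rows([
  {"slide":[0,0,-0.2],"turn":0,"gripper":0.45},
  {"slide":[0,0,-0.4],"turn":0,"gripper":0.45},
  {"slide":[0,0,-0.6],"turn":0,"gripper":0.45},
  {"slide":[0,0,-0.75],"turn":0,"gripper":0.45},
  {"slide":[0,0,-0.85],"turn":0,"gripper":0.45},
], newtons=20)

```text
time_s: 1.92
tcp_pos: [0.1964, 0.6464, 0.3575]
eef_rot: [-179.8, 0.0, -16.9]
contact_force: [-0.0, 1.0, -0.2]
gripper_width: 0.0599
gripper_force: 0.0
```

```bash
python3 - <<'E'
from h import *
np.set_printoptions(precision=3,suppress=True)
print('big',tri(sc(196,440),tc(527,375)),'small',tri(sc(175,357),tc(356,368)))
E
```

```text
big [ 0.386 -0.085  0.074] small [0.427 0.066 0.039]
```

Call:
send_rows([
  {"slide":[0.14,0.18,0],"turn":0,"gripper":0.45},
  {"slide":[0.28,0.36,0],"turn":0,"gripper":0.45},
  {"slide":[0.42,0.54,0],"turn":0,"gripper":0.45},
  {"slide":[0.56,0.72,0],"turn":0,"gripper":0.45},
  {"slide":[0.7,0.89,0],"turn":0,"gripper":0.45},
])

```text
time_s: 2.33
tcp_pos: [0.2581, 0.4859, 0.3542]
eef_rot: [-180.0, -0.0, -16.9]
contact_force: [0.8, -0.8, 0.9]
gripper_width: 0.0397
gripper_force: 0.0
```

Call:
send_rows([
  {"slide":[0.14,0.18,0],"turn":0,"gripper":0.45},
  {"slide":[0.28,0.36,0],"turn":0,"gripper":0.45},
  {"slide":[0.42,0.54,0],"turn":0,"gripper":0.45},
  {"slide":[0.56,0.72,0],"turn":0,"gripper":0.45},
  {"slide":[0.7,0.89,0],"turn":0,"gripper":0.45},
])

```text
time_s: 2.75
tcp_pos: [0.3197, 0.3276, 0.3544]
eef_rot: [-179.9, -0.0, -16.9]
contact_force: [0.8, 0.7, -0.3]
gripper_width: 0.0391
gripper_force: 0.0
```

Call:
send_rows([
  {"slide":[0.14,0.18,0],"turn":0,"gripper":0.45},
  {"slide":[0.28,0.36,0],"turn":0,"gripper":0.45},
  {"slide":[0.42,0.54,0],"turn":0,"gripper":0.45},
  {"slide":[0.56,0.72,0],"turn":0,"gripper":0.45},
  {"slide":[0.7,0.89,0],"turn":0,"gripper":0.45},
])

```text
time_s: 3.17
tcp_pos: [0.3812, 0.1693, 0.3545]
eef_rot: [-179.9, -0.0, -16.9]
contact_force: [0.1, 0.7, 0.5]
gripper_width: 0.039
gripper_force: 0.0
```

Call:
send_rows([
  {"slide":[0.14,0.18,0],"turn":0,"gripper":0.45},
  {"slide":[0.28,0.36,0],"turn":0,"gripper":0.45},
  {"slide":[0.42,0.54,0],"turn":0,"gripper":0.45},
  {"slide":[0.56,0.72,0],"turn":0,"gripper":0.45},
  {"slide":[0.7,0.89,0],"turn":0,"gripper":0.45},
])

```text
time_s: 3.58
tcp_pos: [0.443, 0.011, 0.3546]
eef_rot: [-179.9, -0.1, -16.9]
contact_force: [0.3, 0.3, 0.1]
gripper_width: 0.0395
gripper_force: 0.0
```

Call:
send_rows([
  {"slide":[0.14,0.18,0],"turn":0,"gripper":0.45},
  {"slide":[0.28,0.36,0],"turn":0,"gripper":0.45},
  {"slide":[0.42,0.54,0],"turn":0,"gripper":0.45},
  {"slide":[0.56,0.72,0],"turn":0,"gripper":0.45},
  {"slide":[0.7,0.89,0],"turn":0,"gripper":0.45},
])

```text
time_s: 4.0
tcp_pos: [0.5047, -0.1474, 0.3543]
eef_rot: [-180.0, -0.0, -16.9]
contact_force: [0.3, 1.3, 0.8]
gripper_width: 0.0396
gripper_force: 0.0
```

Call:
send_rows([
  {"slide":[0,0,0],"turn":0.08,"gripper":0.45},
  {"slide":[0,0,0],"turn":0.15,"gripper":0.45},
  {"slide":[0,0,0],"turn":0.23,"gripper":0.45},
  {"slide":[0,0,0],"turn":0.3,"gripper":0.45},
  {"slide":[0,0,0],"turn":0.38,"gripper":0.45},
])

```text
time_s: 4.42
tcp_pos: [0.5045, -0.1456, 0.3541]
eef_rot: [-180.0, -0.0, -51.4]
contact_force: [-0.9, -0.1, 0.7]
gripper_width: 0.0395
gripper_force: 0.0
```

Call:
send_rows([
  {"slide":[0,0,0],"turn":0.08,"gripper":0.45},
  {"slide":[0,0,0],"turn":0.15,"gripper":0.45},
  {"slide":[0,0,0],"turn":0.23,"gripper":0.45},
  {"slide":[0,0,0],"turn":0.3,"gripper":0.45},
  {"slide":[0,0,0],"turn":0.38,"gripper":0.45},
])

```text
time_s: 4.83
tcp_pos: [0.5045, -0.1454, 0.3542]
eef_rot: [-180.0, 0.0, -85.5]
contact_force: [-0.3, -0.6, -0.1]
gripper_width: 0.0389
gripper_force: 0.0
```

Call:
send_rows([
  {"slide":[0,0,0.2],"turn":0.07,"gripper":0.45},
  {"slide":[0,0,0.4],"turn":0.15,"gripper":0.45},
  {"slide":[0,0,0.6],"turn":0.15,"gripper":0.45},
  {"slide":[0,0,0.8],"turn":0.15,"gripper":0.45},
  {"slide":[0,0,1],"turn":0.15,"gripper":0.45},
])

```text
time_s: 5.25
tcp_pos: [0.5044, -0.1454, 0.2031]
eef_rot: [-179.9, 0.0, -98.7]
contact_force: [0.4, 0.2, -0.1]
gripper_width: 0.0397
gripper_force: 0.0
```

```bash
python3 - <<'E'
from h import *
np.set_printoptions(precision=4,suppress=True)
d=cap('wrist','w1'); print(d['origin'],d['attitude'])
for n in ('crucible','nozzle_tip','plunger_head'): print(n,[(round(r['p'],2),np.round(r['location'],3).tolist(),np.round(proj(d,r['location'])).tolist()) for r in optics.look_for('wrist',n)[:4]])
im=cv2.imread('pics/w1.png')
for c,r,z in (((.5345,.0545),.004,.08),((.5715,.1345),.052,.008),((.519,-.048),.0415,.058)):
    pts=np.array([proj(d,[c[0]+r*np.cos(t),c[1]+r*np.sin(t),z]) for t in np.linspace(0,6.28,60)])
    cv2.polylines(im,[pts.round().astype(int)],True,(0,255,0),1)
cv2.imwrite('pics/w1o.png',im)
E
```

```text
[ 0.4908 -0.2249  0.3615] [162.5733   0.092  171.3191]
crucible [(0.9, [0.522, -0.046, 0.016], [315.0, 310.0]), (0.86, [0.37, -0.085, 0.029], [474.0, 255.0])]
nozzle_tip [(0.62, [0.323, -0.272, 0.018], [521.0, 22.0])]
plunger_head []
```

View pics/w1o.png

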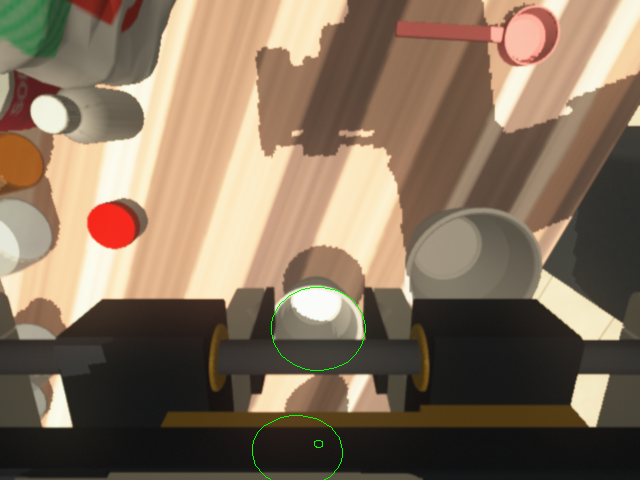

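Call:
send_rows([
  {"slide":[0,0,0.22],"turn":0,"gripper":0.45},
  {"slide":[0,0,0.45],"turn":0,"gripper":0.45},
  {"slide":[0,0,0.67],"turn":0,"gripper":0.45},
  {"slide":[0,0,0.85],"turn":0,"gripper":0.45},
  {"slide":[0,0,1],"turn":0,"gripper":0.45},
])

```text
time_s: 5.87
tcp_pos: [0.5062, -0.1454, 0.0547]
eef_rot: [-179.8, 0.0, -98.7]
contact_force: [-0.1, -0.4, 0.1]
gripper_width: 0.0396
gripper_force: 0.0
```

Call:
send_rows([
  {"slide":[-0.04,0,0.06],"turn":0,"gripper":0.45},
  {"slide":[-0.12,0,0.12],"turn":0,"gripper":0.45},
  {"slide":[-0.2,0,0.12],"turn":0,"gripper":0.45},
  {"slide":[-0.27,0,0.12],"turn":0,"gripper":0.45},
  {"slide":[-0.3,0,0.12],"turn":0,"gripper":0.45},
])

```text
time_s: 6.28
tcp_pos: [0.5132, -0.0989, 0.0378]
eef_rot: [-179.8, 0.0, -98.6]
contact_force: [-0.3, 0.3, 0.7]
gripper_width: 0.0396
gripper_force: 0.0
```

Call:
send_rows([
  {"slide":[-0.03,0,0],"turn":0,"gripper":0.45},
  {"slide":[-0.06,0,0],"turn":0,"gripper":0.45},
  {"slide":[-0.09,0,0],"turn":0,"gripper":0.45},
  {"slide":[-0.12,0,0],"turn":0,"gripper":0.45},
  {"slide":[-0.15,0,0],"turn":0,"gripper":0.45},
])

```text
time_s: 6.7
tcp_pos: [0.5148, -0.0786, 0.0364]
eef_rot: [-180.0, -0.0, -98.7]
contact_force: [0.7, -3.2, 2.6]
gripper_width: 0.0394
gripper_force: 1.6
```

```bash
python3 - <<'E'
from h import *
d=cap('side','s2'); 
a=d['img'][200:380,220:440,::-1]; cv2.imwrite('pics/s2c.png',cv2.resize(a,None,fx=3,fy=3,interpolation=3))
print([(round(r['p'],2),np.round(r['location'],3).tolist()) for r in optics.look_for('side','crucible')[:4]])
E
```

```text
[(0.97, [0.528, -0.068, 0.029]), (0.61, [0.395, -0.063, 0.046]), (0.61, [0.43, 0.072, 0.025])]
```

View pics/s2c.png

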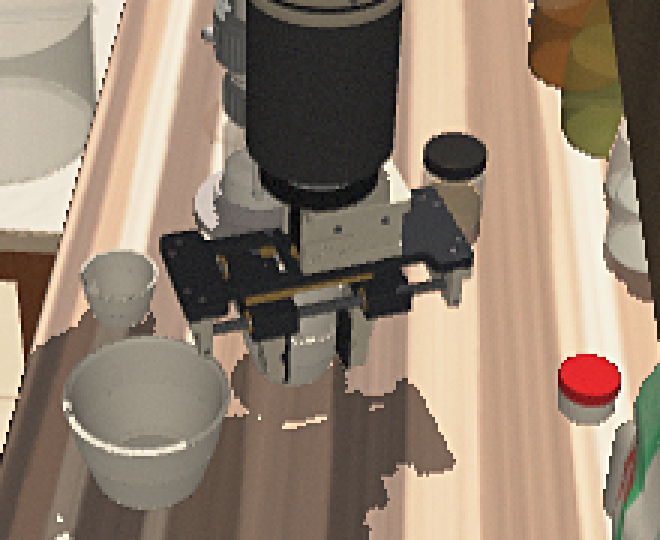

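```bash
cat >> h.py <<'E'
def rimfit(d,c0,rows=1000,z=.058,r=.0415,sp=(-.01,.04),lat=.008,dv=(.151,.988),zs=None):
    g=cv2.GaussianBlur(cv2.cvtColor(d['img'],cv2.COLOR_RGB2GRAY),(0,0),1.2).astype(float)
    m=np.hypot(cv2.Sobel(g,cv2.CV_64F,1,0),cv2.Sobel(g,cv2.CV_64F,0,1)); m=np.minimum(m,120)
    dv=np.array(dv); n=np.array([dv[1],-dv[0]]); t=np.linspace(0,2*np.pi,120,endpoint=False); out=[]
    for s in np.arange(*sp,.001):
        for l in np.arange(-lat,lat+1e-6,.001):
            for zz in (zs or [z]):
                c=np.array(c0)+s*dv+l*n
                p=np.array([proj(d,[c[0]+r*np.cos(a),c[1]+r*np.sin(a),zz]) for a in t])
                ok=(p[:,0]>0)&(p[:,0]<639)&(p[:,1]>0)&(p[:,1]<min(rows,479)); p=p[ok].round().astype(int)
                if len(p)>25: out.append((m[p[:,1],p[:,0]].mean(),round(s,4),round(l,4),zz,*np.round(c,4)))
    return sorted(out,reverse=True)[:4]
E
python3 - <<'E'
from h import *
d=cap('wrist','w2')
print(optics.look_for('wrist','crucible')[:2])
for r in rimfit(d,(.519,-.048),zs=[.054,.058,.062,.066]): print(r)
print(proj(d,[.519,-.089,.058]))
d1=dict(CAMS['side']); d1=d; 
E
```

```text
[{'location': [0.5227, -0.0186, 0.0174], 'p': 0.79}, {'location': [0.3967, -0.0941, 0.0222], 'p': 0.6}]
(np.float64(42.36016087002017), np.float64(0.033), np.float64(0.002), 0.054, np.float64(0.526), np.float64(-0.0157))
(np.float64(42.24585884575061), np.float64(0.03), np.float64(0.002), 0.058, np.float64(0.5255), np.float64(-0.0187))
(np.float64(41.9909894996636), np.float64(0.028), np.float64(0.001), 0.062, np.float64(0.5242), np.float64(-0.0205))
(np.float64(41.97768638416635), np.float64(0.025), np.float64(0.001), 0.066, np.float64(0.5238), np.float64(-0.0235))
[300.79425914 307.30939392]
```

View pics/w2.png

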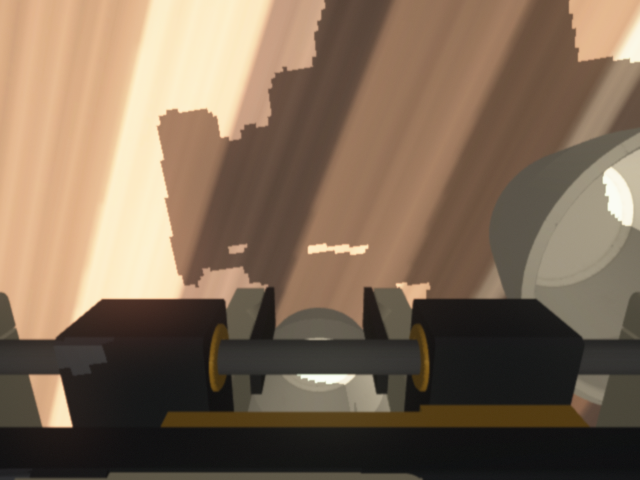

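```bash
python3 - <<'E'
from h import *
np.set_printoptions(precision=4,suppress=True)
d=optics.capture('wrist')
print(d['origin'],get_state()['tcp_pos'],get_state()['contact_force'])
for z in (0,.01,.02): print(ray(d,(320,308),z))
for px in ((320,340),(320,374)): print(ray(d,px,.058))
E
```

```text
[ 0.5013 -0.1581  0.1942] [ 0.5146 -0.0786  0.0359] [-0.7266 -0.3219 -0.5028]
[ 0.5158 -0.0581  0.    ]
[ 0.5151 -0.0633  0.01  ]
[ 0.5143 -0.0684  0.02  ]
[ 0.5136 -0.0739  0.058 ]
[ 0.516  -0.0582  0.058 ]
```

Call:
send_rows([
  {"slide":[-0.03,0,0],"turn":0,"gripper":0.45},
  {"slide":[-0.07,0,0],"turn":0,"gripper":0.45},
  {"slide":[-0.11,0,0],"turn":0,"gripper":0.45},
  {"slide":[-0.15,0,0],"turn":0,"gripper":0.45},
  {"slide":[-0.18,0,0],"turn":0,"gripper":0.45},
])

```text
time_s: 7.37
tcp_pos: [0.519, -0.0512, 0.0361]
eef_rot: [180.0, -0.0, -98.7]
contact_force: [-0.1, -1.6, 1.2]
gripper_width: 0.0396
gripper_force: 1.0
```

Call:
send_rows([
  {"slide":[-0.03,0,0],"turn":0,"gripper":0.45},
  {"slide":[-0.07,0,0],"turn":0,"gripper":0.45},
  {"slide":[-0.11,0,0],"turn":0,"gripper":0.45},
  {"slide":[-0.15,0,0],"turn":0,"gripper":0.45},
  {"slide":[-0.18,0,0],"turn":0,"gripper":0.45},
])

```text
time_s: 7.78
tcp_pos: [0.5231, -0.0246, 0.0361]
eef_rot: [180.0, 0.0, -98.7]
contact_force: [-0.3, -2.8, 2.1]
gripper_width: 0.0398
gripper_force: 1.0
```

```bash
python3 - <<'E'
from h import *
np.set_printoptions(precision=4,suppress=True)
for c in ('wrist','side','top'):
    d=cap(c,c+'3'); print(c,[(round(r['p'],2),np.round(r['location'],3).tolist(),proj(d,r['location'])) for r in optics.look_for(c,'crucible')[:3]])
s=get_state(); print(s['tcp_pos'],s['contact_force'],s['eef_rot'])
E
```

```text
wrist [(0.89, [0.528, 0.034, 0.015], array([324.2826, 383.566 ])), (0.8, [0.396, -0.09, 0.026], array([598.2608, 109.9057])), (0.55, [0.409, 0.045, 0.039], array([571.0977, 404.8255]))]
side [(0.79, [0.539, -0.004, 0.029], array([319.0904, 299.9515])), (0.79, [0.431, 0.073, 0.027], array([259.7653, 293.6108])), (0.6, [0.399, -0.064, 0.045], array([269.9729, 332.0703]))]
top [(0.91, [0.419, -0.122, 0.067], array([382.0945, 284.2642])), (0.68, [0.556, 0.023, 0.02], array([319.0798, 251.5971]))]
[ 0.5229 -0.0252  0.036 ] [ 0.0949 -0.0516 -0.1061] [179.9987   0.0093 -98.7174]
```

Call:
send_rows([
  {"slide":[-0.04,0,0],"turn":0,"gripper":0.45},
  {"slide":[-0.08,0,0],"turn":0,"gripper":0.45},
  {"slide":[-0.12,0,0],"turn":0,"gripper":0.45},
  {"slide":[-0.16,0,0],"turn":0,"gripper":0.45},
  {"slide":[-0.18,0,0],"turn":0,"gripper":0.45},
])

```text
time_s: 8.5
tcp_pos: [0.5273, 0.0023, 0.0361]
eef_rot: [-180.0, 0.0, -98.7]
contact_force: [-0.3, -1.4, 2.5]
gripper_width: 0.0395
gripper_force: 1.0
```

Call:
send_rows([
  {"slide":[0.1,0,0],"turn":0,"gripper":0.45},
  {"slide":[0.25,0,0],"turn":0,"gripper":0.45},
  {"slide":[0.45,0,0],"turn":0,"gripper":0.45},
  {"slide":[0.7,0,0],"turn":0,"gripper":0.45},
  {"slide":[0.95,0,0],"turn":0,"gripper":0.45},
])

```text
time_s: 8.92
tcp_pos: [0.5056, -0.1398, 0.0361]
eef_rot: [-180.0, 0.0, -98.6]
contact_force: [0.2, -0.4, 0.0]
gripper_width: 0.0392
gripper_force: 0.0
```

Call:
send_rows([
  {"slide":[0,0,-0.15],"turn":0,"gripper":0.45},
  {"slide":[0,0,-0.35],"turn":0,"gripper":0.45},
  {"slide":[0,0,-0.6],"turn":0,"gripper":0.45},
  {"slide":[0,0,-0.8],"turn":0,"gripper":0.7},
  {"slide":[0,0,-1],"turn":0,"gripper":0.7},
])

```text
time_s: 9.33
tcp_pos: [0.5056, -0.1391, 0.1879]
eef_rot: [-179.9, 0.0, -98.7]
contact_force: [0.6, -0.6, -1.0]
gripper_width: 0.0479
gripper_force: 0.0
```

Call:
send_rows([
  {"slide":[0,0,-0.25],"turn":0,"gripper":0.7},
  {"slide":[0,0,-0.5],"turn":0,"gripper":0.7},
  {"slide":[0,0,-0.75],"turn":0,"gripper":0.7},
  {"slide":[0,0,-1],"turn":0,"gripper":0.7},
  {"slide":[0,0,-1],"turn":0,"gripper":0.7},
])

```text
time_s: 9.75
tcp_pos: [0.5084, -0.1398, 0.3444]
eef_rot: [-179.3, 0.0, -98.7]
contact_force: [0.9, -0.2, 1.4]
gripper_width: 0.0609
gripper_force: 0.0
```

```bash
python3 - <<'E'
from h import *
np.set_printoptions(precision=4,suppress=True)
for c in ('wrist','side','top'):
    d=cap(c,c+'4')
    for n in ('crucible','head_top'): print(c,n,[(round(r['p'],2),np.round(r['location'],3).tolist(),proj(d,r['location'])) for r in optics.look_for(c,n)[:3]])
a=cv2.resize(cv2.imread('pics/side4.png')[150:340,220:410],None,fx=3,fy=3,interpolation=3)
b=cv2.imread('pics/wrist4.png'); b=cv2.resize(b,None,fx=.3,fy=.3)
o=np.zeros((570,790,3),np.uint8); o[:,:570]=a; o[:144,570:762]=b
t=cv2.resize(cv2.imread('pics/top4.png')[190:290,250:370],None,fx=1.8,fy=1.8,interpolation=3); o[160:340,570:786]=t
cv2.imwrite('pics/c4.png',o)
s=get_state(); print(s['time_s'],s['tcp_pos'],s['contact_force'],s['eef_rot'])
E
```

```text
wrist crucible [(0.7, [0.376, -0.078, 0.032], array([433.3839, 219.5391])), (0.69, [0.534, 0.05, 0.013], array([323.1101, 319.1301]))]
wrist head_top [(0.22, [0.566, 0.111, 0.079], array([305.2336, 388.6112]))]
side crucible [(0.9, [0.539, 0.055, 0.032], array([307.3869, 283.044 ])), (0.65, [0.433, 0.071, 0.027], array([261.1859, 293.4568])), (0.59, [0.394, -0.066, 0.048], array([267.8689, 332.3105]))]
side head_top []
top crucible [(0.76, [0.433, 0.07, 0.004], array([310.5661, 297.9094])), (0.67, [0.541, 0.073, 0.02], array([302.6076, 259.8103]))]
top head_top [(0.55, [0.568, 0.134, 0.259], array([273.1085, 224.2799]))]
10.2 [ 0.5052 -0.1394  0.3351] [0.604  0.5139 0.7988] [179.9002  -0.0179 -98.7142]
```

View pics/c4.png

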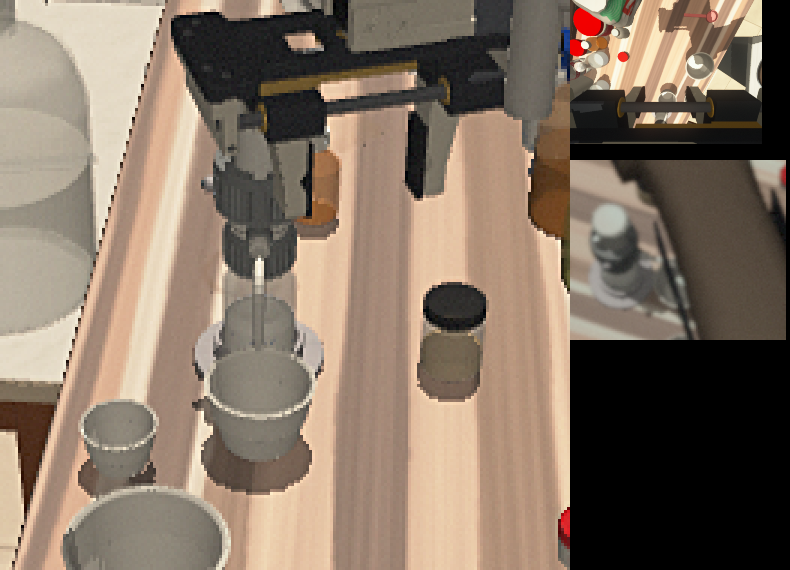

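```bash
python3 - <<'E'
from h import *
np.set_printoptions(precision=4,suppress=True)
print(ray(sd,(306.4,277),.058),ray(sd,(306,266.3),.08))
d=dict(sd); d['img']=cv2.imread('pics/side4.png')[...,::-1].copy()
for r in rimfit(d,(.535,.052),sp=(-.02,.02),lat=.012): print(r)
E
```

```text
[0.5323 0.0472 0.058 ] [0.5358 0.0569 0.08  ]
(np.float64(95.0928627938627), np.float64(-0.006), np.float64(-0.004), 0.058, np.float64(0.5301), np.float64(0.0467))
(np.float64(94.80349982531133), np.float64(-0.005), np.float64(-0.005), 0.058, np.float64(0.5293), np.float64(0.0478))
(np.float64(94.45598116097017), np.float64(-0.006), np.float64(-0.005), 0.058, np.float64(0.5292), np.float64(0.0468))
(np.float64(94.3734944976793), np.float64(-0.007), np.float64(-0.005), 0.058, np.float64(0.529), np.float64(0.0458))
```

```bash
python3 - <<'E'
from h import *
np.set_printoptions(precision=4,suppress=True)
for n,dd in (('side1',sd),('top1',tp),('top4',tp)):
    d=dict(dd); d['img']=cv2.imread(f'pics/{n}.png')[...,::-1].copy()
    for z,r in ((.258,.024),(.258,.023),(.008,.052)):
        f=rimfit(d,(.5715,.1345),sp=(-.01,.01),lat=.01,z=z,r=r); print(n,z,r,[(round(a[0],1),*a[4:]) for a in f[:3]])
E
```

```text
side1 0.258 0.024 [(np.float64(114.0), np.float64(0.5726), np.float64(0.1353)), (np.float64(113.0), np.float64(0.5728), np.float64(0.1363)), (np.float64(112.4), np.float64(0.5741), np.float64(0.1382))]
side1 0.258 0.023 [(np.float64(116.9), np.float64(0.5741), np.float64(0.1382)), (np.float64(116.5), np.float64(0.5751), np.float64(0.138)), (np.float64(116.5), np.float64(0.5738), np.float64(0.1362))]
side1 0.008 0.052 [(np.float64(69.6), np.float64(0.5717), np.float64(0.1294)), (np.float64(69.3), np.float64(0.5704), np.float64(0.1276)), (np.float64(69.3), np.float64(0.5719), np.float64(0.1304))]
top1 0.258 0.024 [(np.float64(103.1), np.float64(0.571), np.float64(0.1376)), (np.float64(102.8), np.float64(0.572), np.float64(0.1375)), (np.float64(102.1), np.float64(0.5708), np.float64(0.1366))]
top1 0.258 0.023 [(np.float64(106.5), np.float64(0.5718), np.float64(0.1365)), (np.float64(106.4), np.float64(0.572), np.float64(0.1375)), (np.float64(106.0), np.float64(0.5729), np.float64(0.1373))]
top1 0.008 0.052 [(np.float64(57.3), np.float64(0.5745), np.float64(0.134)), (np.float64(57.2), np.float64(0.5748), np.float64(0.136)), (np.float64(57.0), np.float64(0.5749), np.float64(0.137))]
top4 0.258 0.024 [(np.float64(106.4), np.float64(0.571), np.float64(0.1376)), (np.float64(106.2), np.float64(0.572), np.float64(0.1375)), (np.float64(105.7), np.float64(0.5708), np.float64(0.1366))]
top4 0.258 0.023 [(np.float64(109.7), np.float64(0.572), np.float64(0.1375)), (np.float64(109.6), np.float64(0.5718), np.float64(0.1365)), (np.float64(109.2), np.float64(0.5729), np.float64(0.1373))]
top4 0.008 0.052 [(np.float64(60.3), np.float64(0.5799), np.float64(0.1231)), (np.float64(59.2), np.float64(0.567), np.float64(0.1251)), (np.float64(59.2), np.float64(0.5749), np.float64(0.137))]
```

Call:
send_rows([
  {"slide":[-0.15,-0.02,0],"turn":0,"gripper":0.85},
  {"slide":[-0.3,-0.04,0],"turn":0,"gripper":0.85},
  {"slide":[-0.45,-0.06,0],"turn":0,"gripper":0.85},
  {"slide":[-0.6,-0.08,0],"turn":0,"gripper":0.85},
  {"slide":[-0.74,-0.08,0],"turn":0,"gripper":0.85},
])

```text
time_s: 10.62
tcp_pos: [0.5345, -0.0305, 0.3354]
eef_rot: [179.9, -0.0, -98.7]
contact_force: [0.5, 0.7, 0.2]
gripper_width: 0.0743
gripper_force: 0.0
```

Call:
send_rows([
  {"slide":[-0.15,-0.02,0],"turn":0,"gripper":0.85},
  {"slide":[-0.3,-0.04,0],"turn":0,"gripper":0.85},
  {"slide":[-0.5,-0.06,0],"turn":0,"gripper":0.85},
  {"slide":[-0.74,-0.08,0],"turn":0,"gripper":0.85},
  {"slide":[-0.74,-0.08,0],"turn":0,"gripper":0.85},
])

```text
time_s: 11.03
tcp_pos: [0.5638, 0.0806, 0.3346]
eef_rot: [179.9, -0.0, -98.6]
contact_force: [0.3, -0.7, -0.7]
gripper_width: 0.0747
gripper_force: 0.0
```

```bash
python3 - <<'E'
from h import *
np.set_printoptions(precision=4,suppress=True)
optics.capture('wrist'); optics.capture('wrist')
d=cap('wrist','w5'); s=get_state(); print(s['tcp_pos'],s['eef_rot'],s['contact_force'],s['moment'],s['gripper_width'])
print(optics.look_for('wrist','head_top')[:1],proj(d,[.572,.137,.258]))
for r in (.023,.024):
    f=rimfit(d,(.572,.137),sp=(-.012,.012),lat=.012,z=.258,r=r); print(r,[(round(a[0],1),*a[4:]) for a in f[:3]])
E
```

```text
[0.5627 0.0766 0.3354] [179.936   -0.0515 -98.6542] [ 0.5751 -0.6974 -0.6749] [-0.0038 -0.053   0.0117] 0.07420392427794932
[{'location': [0.5758, 0.1198, 0.255], 'p': 0.7}] [316.5151 332.4562]
0.023 [(np.float64(74.8), np.float64(0.5732), np.float64(0.1318)), (np.float64(73.4), np.float64(0.5731), np.float64(0.1308)), (np.float64(72.1), np.float64(0.5742), np.float64(0.1316))]
0.024 [(np.float64(70.7), np.float64(0.5734), np.float64(0.1327)), (np.float64(69.7), np.float64(0.5744), np.float64(0.1326)), (np.float64(68.4), np.float64(0.5732), np.float64(0.1318))]
```

Call:
send_rows([
  {"slide":[-0.1,0,0],"turn":0,"gripper":0.85},
  {"slide":[-0.22,-0.01,0],"turn":0,"gripper":0.85},
  {"slide":[-0.33,-0.01,0],"turn":0,"gripper":0.85},
  {"slide":[-0.39,-0.01,0],"turn":0,"gripper":0.85},
  {"slide":[-0.39,-0.01,0],"turn":0,"gripper":0.85},
])

```text
time_s: 11.65
tcp_pos: [0.5734, 0.1361, 0.3355]
eef_rot: [180.0, -0.0, -98.6]
contact_force: [1.0, 0.2, 0.6]
gripper_width: 0.0741
gripper_force: 0.0
```

Call:
send_rows([
  {"slide":[0,0,0.15],"turn":0,"gripper":0.85},
  {"slide":[0,0,0.32],"turn":0,"gripper":0.85},
  {"slide":[0,0,0.5],"turn":0,"gripper":0.85},
  {"slide":[0,0,0.62],"turn":0,"gripper":0.85},
  {"slide":[0,0,0.68],"turn":0,"gripper":0.85},
])

```text
time_s: 12.07
tcp_pos: [0.5718, 0.1336, 0.2312]
eef_rot: [179.8, -0.1, -98.7]
contact_force: [-0.0, -0.4, -0.5]
gripper_width: 0.0744
gripper_force: 0.0
```

Call:
send_rows([
  {"slide":[0,0,0],"turn":0,"gripper":0.5},
  {"slide":[0,0,0],"turn":0,"gripper":0.45},
  {"slide":[0,0,0],"turn":0,"gripper":0.45},
  {"slide":[0,0,0],"turn":0,"gripper":0.4},
  {"slide":[0,0,0],"turn":0,"gripper":0.4},
], newtons=15)

```text
time_s: 12.48
tcp_pos: [0.5744, 0.1342, 0.2357]
eef_rot: [-179.8, 0.1, -98.7]
contact_force: [6.0, -0.8, -2.3]
gripper_width: 0.0477
gripper_force: 15.0
```

Call:
send_rows([
  {"slide":[0,-0.01,0],"turn":0,"gripper":0.4},
  {"slide":[0,-0.01,0],"turn":-0.05,"gripper":0.4},
  {"slide":[0,-0.01,0],"turn":-0.11,"gripper":0.4},
  {"slide":[0,-0.01,0],"turn":-0.17,"gripper":0.4},
  {"slide":[0,-0.01,0],"turn":-0.22,"gripper":0.4},
])

```text
time_s: 12.9
tcp_pos: [0.5751, 0.134, 0.2349]
eef_rot: [-179.9, 0.0, -78.6]
contact_force: [0.5, 0.8, 1.8]
gripper_width: 0.0477
gripper_force: 15.0
```

```bash
python3 - <<'E'
from h import *
optics.capture('top')
s=get_state(); print({k:np.round(s[k],3) for k in ('time_s','joints','tcp_pos','eef_rot','contact_force','moment','gripper_width','gripper_force')})
E
```

```text
{'time_s': np.float64(12.95), 'joints': array([ 3.2070e+01,  1.2289e+01, -9.7090e+00,  5.0000e-03, -6.7921e+01,
       -2.0431e+01]), 'tcp_pos': array([0.575, 0.134, 0.235]), 'eef_rot': array([-1.79922e+02,  2.40000e-02, -7.83590e+01]), 'contact_force': array([0.162, 0.671, 2.547]), 'moment': array([ 0.258, -0.055,  0.065]), 'gripper_width': np.float64(0.048), 'gripper_force': np.float64(15.002)}
```

Call:
send_rows([
  {"slide":[0,0,0],"turn":-0.07,"gripper":0.4},
  {"slide":[0,0,0],"turn":-0.14,"gripper":0.4},
  {"slide":[0,0,0],"turn":-0.21,"gripper":0.4},
  {"slide":[0,0,0],"turn":-0.28,"gripper":0.4},
  {"slide":[0,0,0],"turn":-0.35,"gripper":0.4},
])

```text
time_s: 13.37
tcp_pos: [0.5751, 0.1339, 0.2349]
eef_rot: [-179.9, -0.0, -47.2]
contact_force: [0.7, 1.0, 3.0]
gripper_width: 0.0476
gripper_force: 15.0
```

```bash
cat > st.py <<'E'
from h import *
np.set_printoptions(precision=3,suppress=True)
optics.capture('top')
s=get_state(); print([(k,np.round(s[k],3)) for k in ('time_s','tcp_pos','eef_rot','contact_force','moment','gripper_width','gripper_force')],s['joints'][5])
E
python3 st.py
```

```text
[('time_s', np.float64(13.417)), ('tcp_pos', array([0.575, 0.134, 0.235])), ('eef_rot', array([-179.923,   -0.029,  -46.757])), ('contact_force', array([0.916, 0.584, 2.481])), ('moment', array([ 0.173, -0.14 ,  0.131])), ('gripper_width', np.float64(0.048)), ('gripper_force', np.float64(15.002))] 11.162410801740284
```

Call:
send_rows([
  {"slide":[0,0,-0.01],"turn":-0.07,"gripper":0.4},
  {"slide":[0,0,-0.01],"turn":-0.14,"gripper":0.4},
  {"slide":[0,0,-0.01],"turn":-0.21,"gripper":0.4},
  {"slide":[0,0,-0.01],"turn":-0.28,"gripper":0.4},
  {"slide":[0,0,-0.01],"turn":-0.35,"gripper":0.4},
])

```text
time_s: 13.83
tcp_pos: [0.575, 0.134, 0.2357]
eef_rot: [-180.0, -0.0, -15.9]
contact_force: [2.0, 0.7, 0.4]
gripper_width: 0.0476
gripper_force: 15.0
```

```bash
python3 st.py
```

```text
[('time_s', np.float64(13.883)), ('tcp_pos', array([0.575, 0.134, 0.236])), ('eef_rot', array([-179.962,   -0.03 ,  -15.402])), ('contact_force', array([ 2.192,  1.163, -1.048])), ('moment', array([ 0.303, -0.829,  0.02 ])), ('gripper_width', np.float64(0.048)), ('gripper_force', np.float64(15.001))] 42.528658871046964
```

Call:
send_rows([
  {"slide":[0,0,0],"turn":-0.05,"gripper":0.4},
  {"slide":[0,0,0],"turn":-0.1,"gripper":0.4},
  {"slide":[0,0,0],"turn":-0.15,"gripper":0.4},
  {"slide":[0,0,0],"turn":-0.2,"gripper":0.4},
  {"slide":[0,0,0],"turn":-0.22,"gripper":0.4},
])

```text
time_s: 14.3
tcp_pos: [0.5751, 0.134, 0.2357]
eef_rot: [-180.0, -0.1, 3.8]
contact_force: [1.9, -0.1, -2.0]
gripper_width: 0.0477
gripper_force: 15.0
```

```bash
python3 st.py
```

```text
[('time_s', np.float64(14.35)), ('tcp_pos', array([0.575, 0.134, 0.236])), ('eef_rot', array([-179.977,   -0.053,    3.784])), ('contact_force', array([ 2.741,  1.585, -1.398])), ('moment', array([ 0.293, -1.204, -0.069])), ('gripper_width', np.float64(0.048)), ('gripper_force', np.float64(15.0))] 61.713888557285124
```

Call:
send_rows([
  {"slide":[0,0,0],"turn":-0.04,"gripper":0.4},
  {"slide":[0,0,0],"turn":-0.08,"gripper":0.4},
  {"slide":[0,0,0],"turn":-0.12,"gripper":0.4},
  {"slide":[0,0,0],"turn":-0.12,"gripper":0.4},
  {"slide":[0,0,0],"turn":-0.12,"gripper":0.4},
])

```text
time_s: 14.77
tcp_pos: [0.5751, 0.1339, 0.2356]
eef_rot: [-180.0, -0.0, 14.4]
contact_force: [3.7, 0.4, -1.6]
gripper_width: 0.0476
gripper_force: 15.0
```

```bash
python3 st.py
```

```text
[('time_s', np.float64(14.817)), ('tcp_pos', array([0.575, 0.134, 0.236])), ('eef_rot', array([-179.989,   -0.045,   14.397])), ('contact_force', array([ 3.879,  1.812, -2.036])), ('moment', array([ 0.33 , -1.484,  0.001])), ('gripper_width', np.float64(0.047)), ('gripper_force', np.float64(15.0))] 72.32688270892842
```

Call:
send_rows([
  {"slide":[0,0,0],"turn":-0.04,"gripper":0.4},
  {"slide":[0,0,0],"turn":-0.08,"gripper":0.4},
  {"slide":[0,0,0],"turn":-0.12,"gripper":0.4},
  {"slide":[0,0,0],"turn":-0.12,"gripper":0.4},
  {"slide":[0,0,0],"turn":-0.12,"gripper":0.4},
])

```text
time_s: 15.23
tcp_pos: [0.5749, 0.134, 0.2356]
eef_rot: [-180.0, -0.0, 25.2]
contact_force: [4.1, 1.6, -1.6]
gripper_width: 0.0476
gripper_force: 15.0
```

```bash
python3 st.py
```

```text
[('time_s', np.float64(15.283)), ('tcp_pos', array([0.575, 0.134, 0.236])), ('eef_rot', array([-179.993,   -0.032,   25.261])), ('contact_force', array([ 4.191,  1.49 , -2.15 ])), ('moment', array([ 0.55 , -1.501,  0.015])), ('gripper_width', np.float64(0.048)), ('gripper_force', np.float64(15.0))] 83.18468731277972
```

Call:
send_rows([
  {"slide":[0,0,0],"turn":-0.04,"gripper":0.4},
  {"slide":[0,0,0],"turn":-0.08,"gripper":0.4},
  {"slide":[0,0,0],"turn":-0.1,"gripper":0.4},
  {"slide":[0,0,0],"turn":-0.1,"gripper":0.4},
  {"slide":[0,0,0],"turn":-0.1,"gripper":0.4},
])

```text
time_s: 15.7
tcp_pos: [0.5742, 0.1335, 0.2356]
eef_rot: [-180.0, 0.0, 34.3]
contact_force: [0.5, 0.6, 0.8]
gripper_width: 0.0476
gripper_force: 15.0
```

```bash
python3 st.py
```

```text
[('time_s', np.float64(15.75)), ('tcp_pos', array([0.574, 0.133, 0.236])), ('eef_rot', array([-179.995,    0.04 ,   34.323])), ('contact_force', array([0.396, 0.608, 0.914])), ('moment', array([ 0.06 , -0.164, -0.175])), ('gripper_width', np.float64(0.048)), ('gripper_force', np.float64(15.0))] 92.25659340192819
```

Call:
send_rows([
  {"slide":[0,0,0],"turn":-0.04,"gripper":0.4},
  {"slide":[0,0,0],"turn":-0.08,"gripper":0.4},
  {"slide":[0,0,0],"turn":-0.1,"gripper":0.4},
  {"slide":[0,0,0],"turn":-0.1,"gripper":0.4},
  {"slide":[0,0,0],"turn":-0.1,"gripper":0.4},
])

```text
time_s: 16.17
tcp_pos: [0.5741, 0.1332, 0.2354]
eef_rot: [-180.0, 0.1, 43.3]
contact_force: [-0.7, -1.1, 0.9]
gripper_width: 0.0474
gripper_force: 15.0
```

```bash
python3 st.py
```

```text
[('time_s', np.float64(16.217)), ('tcp_pos', array([0.574, 0.133, 0.235])), ('eef_rot', array([-179.992,    0.074,   43.354])), ('contact_force', array([-0.683, -1.686,  0.263])), ('moment', array([-0.638,  0.325, -0.203])), ('gripper_width', np.float64(0.048)), ('gripper_force', np.float64(15.0))] 101.29068411441105
```

Call:
send_rows([
  {"slide":[0,0,0],"turn":0,"gripper":0.4},
  {"slide":[0,0,0],"turn":0,"gripper":0.4},
  {"slide":[0,0,0],"turn":-0.02,"gripper":0.4},
  {"slide":[0,0,0],"turn":-0.04,"gripper":0.4},
  {"slide":[0,0,0],"turn":-0.04,"gripper":0.4},
], newtons=35)

```text
time_s: 16.63
tcp_pos: [0.5746, 0.1336, 0.2354]
eef_rot: [-180.0, 0.0, 47.0]
contact_force: [-0.5, -1.7, 0.5]
gripper_width: 0.0474
gripper_force: 35.0
```

```bash
python3 st.py
```

```text
[('time_s', np.float64(16.683)), ('tcp_pos', array([0.575, 0.134, 0.235])), ('eef_rot', array([-179.983,    0.011,   46.975])), ('contact_force', array([ 0.36 , -2.009, -0.513])), ('moment', array([-0.485,  0.032, -0.849])), ('gripper_width', np.float64(0.047)), ('gripper_force', np.float64(34.999))] 104.92392620791863
```

Call:
send_rows([
  {"slide":[0,0,0],"turn":-0.03,"gripper":0.4},
  {"slide":[0,0,0],"turn":-0.06,"gripper":0.4},
  {"slide":[0,0,0],"turn":-0.08,"gripper":0.4},
  {"slide":[0,0,0],"turn":-0.08,"gripper":0.4},
  {"slide":[0,0,0],"turn":-0.08,"gripper":0.4},
])

```text
time_s: 17.1
tcp_pos: [0.5746, 0.1337, 0.2353]
eef_rot: [-180.0, 0.0, 54.2]
contact_force: [0.9, -1.7, -2.2]
gripper_width: 0.0473
gripper_force: 35.0
```

```bash
python3 st.py
```

```text
[('time_s', np.float64(17.15)), ('tcp_pos', array([0.575, 0.134, 0.235])), ('eef_rot', array([-179.993,    0.023,   54.181])), ('contact_force', array([ 0.171, -1.98 , -2.277])), ('moment', array([-0.684, -0.374, -0.728])), ('gripper_width', np.float64(0.047)), ('gripper_force', np.float64(34.999))] 112.11399110469745
```

Call:
send_rows([
  {"slide":[0,0,0],"turn":0.02,"gripper":0.4},
  {"slide":[0,0,0],"turn":0.02,"gripper":0.7},
  {"slide":[0,0,0],"turn":0.02,"gripper":0.8},
  {"slide":[0,0,0],"turn":0.02,"gripper":0.8},
  {"slide":[0,0,0],"turn":0.02,"gripper":0.8},
], newtons=15)

```text
time_s: 17.57
tcp_pos: [0.5747, 0.134, 0.2358]
eef_rot: [180.0, -0.0, 52.5]
contact_force: [0.4, -1.0, 0.2]
gripper_width: 0.0675
gripper_force: 0.0
```

Call:
send_rows([
  {"slide":[0,0,-0.08],"turn":0,"gripper":0.8},
  {"slide":[0,0,-0.2],"turn":0,"gripper":0.8},
  {"slide":[0,0,-0.32],"turn":0,"gripper":0.8},
  {"slide":[0,0,-0.4],"turn":0,"gripper":0.8},
  {"slide":[0,0,-0.4],"turn":0,"gripper":0.4},
])

```text
time_s: 17.98
tcp_pos: [0.5759, 0.1342, 0.2988]
eef_rot: [179.8, -0.2, 52.5]
contact_force: [1.4, -0.2, 1.3]
gripper_width: 0.0671
gripper_force: 0.0
```

Call:
send_rows([
  {"slide":[0,0,0],"turn":0,"gripper":0},
  {"slide":[0,0,0],"turn":0,"gripper":0},
  {"slide":[0,0,0],"turn":0,"gripper":0},
  {"slide":[0,0,0],"turn":0,"gripper":0},
  {"slide":[0,0,0],"turn":0,"gripper":0},
])

```text
time_s: 18.4
tcp_pos: [0.5744, 0.1336, 0.2949]
eef_rot: [-180.0, 0.1, 52.5]
contact_force: [0.3, 0.7, -0.5]
gripper_width: 0.0357
gripper_force: 0.0
```

```bash
python3 st.py; python3 - <<'E'
from h import *
for c in ('side','top'):
    d=cap(c,c+'6')
    for n in ('crucible','head_top'): print(c,n,[(round(r['p'],2),np.round(r['location'],3).tolist()) for r in optics.look_for(c,n)[:2]])
d=dict(sd); d['img']=cv2.imread('pics/side6.png')[...,::-1].copy()
for r in rimfit(d,(.535,.052),sp=(-.02,.02),lat=.012)[:2]: print(r)
E
```

```text
[('time_s', np.float64(18.45)), ('tcp_pos', array([0.575, 0.134, 0.295])), ('eef_rot', array([-179.981,    0.042,   52.489])), ('contact_force', array([-0.121,  0.255, -0.389])), ('moment', array([-0.087, -0.031, -0.012])), ('gripper_width', np.float64(0.032)), ('gripper_force', np.float64(0.0))] 110.41808843321543
side crucible [(0.95, [0.538, 0.052, 0.031]), (0.92, [0.393, -0.066, 0.048])]
side head_top [(0.64, [0.569, 0.119, 0.25])]
top crucible [(0.79, [0.437, 0.06, 0.008]), (0.78, [0.404, -0.095, 0.025])]
top head_top []
(np.float64(70.46848066314132), np.float64(-0.004), np.float64(-0.002), 0.058, np.float64(0.5324), np.float64(0.0484))
(np.float64(69.5659267816849), np.float64(-0.003), np.float64(-0.002), 0.058, np.float64(0.5326), np.float64(0.0493))
```

Call:
send_rows([
  {"slide":[0,0,0],"turn":0,"gripper":0},
  {"slide":[0,0,0.05],"turn":0,"gripper":0},
  {"slide":[0,0,0.1],"turn":0,"gripper":0},
  {"slide":[0,0,0.15],"turn":0,"gripper":0},
  {"slide":[0,0,0.19],"turn":0,"gripper":0},
])

```text
time_s: 19.17
tcp_pos: [0.5742, 0.1336, 0.2655]
eef_rot: [-180.0, 0.1, 52.5]
contact_force: [-0.3, -0.3, -0.7]
gripper_width: 0.0003
gripper_force: 0.0
```

Call:
send_rows([
  {"slide":[0,0,0.01],"turn":0,"gripper":0},
  {"slide":[0,0,0.02],"turn":0,"gripper":0},
  {"slide":[0,0,0.03],"turn":0,"gripper":0},
  {"slide":[0,0,0.04],"turn":0,"gripper":0},
  {"slide":[0,0,0.05],"turn":0,"gripper":0},
])

```text
time_s: 19.58
tcp_pos: [0.5748, 0.1338, 0.2597]
eef_rot: [180.0, -0.0, 52.5]
contact_force: [-0.6, -0.1, 0.5]
gripper_width: 0.0005
gripper_force: 0.0
```

Call:
send_rows([
  {"slide":[0,0,0.01],"turn":0,"gripper":0},
  {"slide":[0,0,0.02],"turn":0,"gripper":0},
  {"slide":[0,0,0.03],"turn":0,"gripper":0},
  {"slide":[0,0,0.03],"turn":0,"gripper":0},
  {"slide":[0,0,0.03],"turn":0,"gripper":0},
])

```text
time_s: 20.0
tcp_pos: [0.5748, 0.1338, 0.2553]
eef_rot: [180.0, -0.0, 52.5]
contact_force: [-1.8, -0.7, 3.1]
gripper_width: 0.0006
gripper_force: 1.2
```

Call:
send_rows([
  {"slide":[0,0,0.01],"turn":0,"gripper":0},
  {"slide":[0,0,0.02],"turn":0,"gripper":0},
  {"slide":[0,0,0.03],"turn":0,"gripper":0},
  {"slide":[0,0,0.035],"turn":0,"gripper":0},
  {"slide":[0,0,0.04],"turn":0,"gripper":0},
])

```text
time_s: 20.42
tcp_pos: [0.5748, 0.1337, 0.2491]
eef_rot: [180.0, -0.0, 52.5]
contact_force: [-0.9, -0.0, 3.1]
gripper_width: 0.0004
gripper_force: 2.0
```

Call:
send_rows([
  {"slide":[0,0,0.01],"turn":0,"gripper":0},
  {"slide":[0,0,0.02],"turn":0,"gripper":0},
  {"slide":[0,0,0.03],"turn":0,"gripper":0},
  {"slide":[0,0,0.035],"turn":0,"gripper":0},
  {"slide":[0,0,0.04],"turn":0,"gripper":0},
])

```text
time_s: 20.83
tcp_pos: [0.5748, 0.1337, 0.2431]
eef_rot: [180.0, -0.0, 52.5]
contact_force: [-0.1, -0.4, 4.9]
gripper_width: 0.0006
gripper_force: 2.4
```

Call:
send_rows([
  {"slide":[0,0,0.004],"turn":0,"gripper":0},
  {"slide":[0,0,0.008],"turn":0,"gripper":0},
  {"slide":[0,0,0.012],"turn":0,"gripper":0},
  {"slide":[0,0,0.016],"turn":0,"gripper":0},
  {"slide":[0,0,0.02],"turn":0,"gripper":0},
])

```text
time_s: 21.25
tcp_pos: [0.5748, 0.1337, 0.2402]
eef_rot: [180.0, -0.0, 52.5]
contact_force: [0.7, 0.0, 5.3]
gripper_width: 0.0008
gripper_force: 2.6
```

Call:
send_rows([
  {"slide":[0,0,0.004],"turn":0,"gripper":0},
  {"slide":[0,0,0.008],"turn":0,"gripper":0},
  {"slide":[0,0,0.012],"turn":0,"gripper":0},
  {"slide":[0,0,0.016],"turn":0,"gripper":0},
  {"slide":[0,0,0.016],"turn":0,"gripper":0},
])

```text
time_s: 21.67
tcp_pos: [0.5747, 0.1337, 0.2377]
eef_rot: [180.0, -0.0, 52.5]
contact_force: [-0.3, 1.7, 5.6]
gripper_width: 0.0001
gripper_force: 2.5
```

Call:
send_rows([
  {"slide":[0,0,0.004],"turn":0,"gripper":0},
  {"slide":[0,0,0.008],"turn":0,"gripper":0},
  {"slide":[0,0,0.012],"turn":0,"gripper":0},
  {"slide":[0,0,0.016],"turn":0,"gripper":0},
  {"slide":[0,0,0.016],"turn":0,"gripper":0},
])

```text
time_s: 22.08
tcp_pos: [0.5748, 0.1338, 0.2354]
eef_rot: [180.0, -0.0, 52.5]
contact_force: [0.9, 0.2, 5.6]
gripper_width: 0.0004
gripper_force: 2.7
```

```bash
python3 st.py
```

```text
[('time_s', np.float64(22.133)), ('tcp_pos', array([0.575, 0.134, 0.235])), ('eef_rot', array([179.986,  -0.02 ,  52.49 ])), ('contact_force', array([ 0.764, -0.51 ,  5.435])), ('moment', array([ 0.006,  0.007, -0.034])), ('gripper_width', np.float64(0.0)), ('gripper_force', np.float64(2.676))] 110.41515239073627
```

Call:
send_rows([
  {"slide":[0,0,0.004],"turn":0,"gripper":0},
  {"slide":[0,0,0.008],"turn":0,"gripper":0},
  {"slide":[0,0,0.012],"turn":0,"gripper":0},
  {"slide":[0,0,0.016],"turn":0,"gripper":0},
  {"slide":[0,0,0.016],"turn":0,"gripper":0},
])

```text
time_s: 22.55
tcp_pos: [0.5748, 0.1338, 0.2331]
eef_rot: [180.0, -0.0, 52.5]
contact_force: [-0.6, 1.0, 5.4]
gripper_width: 0.0005
gripper_force: 2.9
```

Call:
send_rows([
  {"slide":[0,0,0.004],"turn":0,"gripper":0},
  {"slide":[0,0,0.008],"turn":0,"gripper":0},
  {"slide":[0,0,0.012],"turn":0,"gripper":0},
  {"slide":[0,0,0.012],"turn":0,"gripper":0},
  {"slide":[0,0,0.012],"turn":0,"gripper":0},
])

```text
time_s: 22.97
tcp_pos: [0.5748, 0.1338, 0.2313]
eef_rot: [180.0, -0.0, 52.5]
contact_force: [-0.1, 0.1, 5.9]
gripper_width: 0.0008
gripper_force: 3.0
```

Depth is about 27 mm with no stop yet, so I'll keep going in small steps.

Call:
send_rows([
  {"slide":[0,0,0.004],"turn":0,"gripper":0},
  {"slide":[0,0,0.008],"turn":0,"gripper":0},
  {"slide":[0,0,0.012],"turn":0,"gripper":0},
  {"slide":[0,0,0.012],"turn":0,"gripper":0},
  {"slide":[0,0,0.012],"turn":0,"gripper":0},
])

```text
time_s: 23.38
tcp_pos: [0.5748, 0.1338, 0.2296]
eef_rot: [180.0, -0.0, 52.5]
contact_force: [-1.1, 0.9, 6.2]
gripper_width: 0.0001
gripper_force: 3.1
```

Call:
send_rows([
  {"slide":[0,0,0.004],"turn":0,"gripper":0},
  {"slide":[0,0,0.008],"turn":0,"gripper":0},
  {"slide":[0,0,0.012],"turn":0,"gripper":0},
  {"slide":[0,0,0.012],"turn":0,"gripper":0},
  {"slide":[0,0,0.012],"turn":0,"gripper":0},
])

```text
time_s: 23.8
tcp_pos: [0.5748, 0.1338, 0.2278]
eef_rot: [180.0, -0.0, 52.5]
contact_force: [-1.3, 0.2, 7.0]
gripper_width: 0.0007
gripper_force: 3.2
```

Call:
send_rows([
  {"slide":[0,0,0.004],"turn":0,"gripper":0},
  {"slide":[0,0,0.008],"turn":0,"gripper":0},
  {"slide":[0,0,0.01],"turn":0,"gripper":0},
  {"slide":[0,0,0.01],"turn":0,"gripper":0},
  {"slide":[0,0,0.01],"turn":0,"gripper":0},
])

```text
time_s: 24.22
tcp_pos: [0.5748, 0.1337, 0.2264]
eef_rot: [180.0, -0.0, 52.5]
contact_force: [-0.9, 0.6, 6.1]
gripper_width: 0.0002
gripper_force: 3.4
```

Call:
send_rows([
  {"slide":[0,0,0.004],"turn":0,"gripper":0},
  {"slide":[0,0,0.008],"turn":0,"gripper":0},
  {"slide":[0,0,0.01],"turn":0,"gripper":0},
  {"slide":[0,0,0.01],"turn":0,"gripper":0},
  {"slide":[0,0,0.01],"turn":0,"gripper":0},
])

```text
time_s: 24.63
tcp_pos: [0.5749, 0.1337, 0.2257]
eef_rot: [179.9, -0.1, 52.5]
contact_force: [-2.8, 0.4, 11.9]
gripper_width: 0.0005
gripper_force: 5.6
```

Call:
send_rows([
  {"slide":[0,0,0.003],"turn":0,"gripper":0},
  {"slide":[0,0,0.006],"turn":0,"gripper":0},
  {"slide":[0,0,0.01],"turn":0,"gripper":0},
  {"slide":[0,0,0.01],"turn":0,"gripper":0},
  {"slide":[0,0,0.01],"turn":0,"gripper":0},
])

```text
time_s: 25.05
tcp_pos: [0.5751, 0.1338, 0.2254]
eef_rot: [179.9, -0.1, 52.5]
contact_force: [-4.9, -0.4, 17.6]
gripper_width: -0.0001
gripper_force: 9.0
```

Call:
send_rows([
  {"slide":[0,0,0.004],"turn":0,"gripper":0},
  {"slide":[0,0,0.008],"turn":0,"gripper":0},
  {"slide":[0,0,0.01],"turn":0,"gripper":0},
  {"slide":[0,0,0.01],"turn":0,"gripper":0},
  {"slide":[0,0,0.01],"turn":0,"gripper":0},
])

```text
time_s: 25.47
tcp_pos: [0.5752, 0.1337, 0.2252]
eef_rot: [179.9, -0.2, 52.5]
contact_force: [-8.6, 0.7, 25.2]
gripper_width: 0.0004
gripper_force: 12.7
```

Call:
send_rows([
  {"slide":[0,0,-0.02],"turn":0,"gripper":0},
  {"slide":[0,0,-0.05],"turn":0,"gripper":0},
  {"slide":[0,0,-0.09],"turn":0,"gripper":0},
  {"slide":[0,0,-0.13],"turn":0,"gripper":0},
  {"slide":[0,0,-0.17],"turn":0,"gripper":0},
])

```text
time_s: 25.88
tcp_pos: [0.5747, 0.1337, 0.2473]
eef_rot: [-180.0, -0.0, 52.5]
contact_force: [0.6, -0.3, 4.4]
gripper_width: 0.0002
gripper_force: 1.6
```

Call:
send_rows([
  {"slide":[0,0,-0.04],"turn":0,"gripper":0},
  {"slide":[0,0,-0.1],"turn":0,"gripper":0},
  {"slide":[0,0,-0.25],"turn":0,"gripper":0},
  {"slide":[0,0,-0.45],"turn":0,"gripper":0},
  {"slide":[0,0,-0.65],"turn":0,"gripper":0},
])

```text
time_s: 26.3
tcp_pos: [0.5736, 0.1334, 0.3445]
eef_rot: [-179.9, 0.2, 52.5]
contact_force: [1.1, 0.4, 0.9]
gripper_width: 0.0004
gripper_force: 0.0
```

Call:
send_rows([
  {"slide":[0.15,0,-0.1],"turn":0,"gripper":0},
  {"slide":[0.35,0,-0.2],"turn":0,"gripper":0},
  {"slide":[0.55,0,-0.2],"turn":0,"gripper":0},
  {"slide":[0.75,0,-0.2],"turn":0,"gripper":0},
  {"slide":[0.75,0,-0.2],"turn":0,"gripper":0},
])

```text
time_s: 26.72
tcp_pos: [0.6445, 0.2264, 0.3712]
eef_rot: [-179.9, 0.2, 52.6]
contact_force: [-1.0, -0.6, -3.5]
gripper_width: 0.0003
gripper_force: 0.0
```

```bash
python3 st.py; python3 - <<'E'
from h import *
for c in ('side','top'):
    d=cap(c,c+'7')
    for n in ('crucible','head_top','specimen_jar','brown_bottle_1'): print(c,n,[(round(r['p'],2),np.round(r['location'],3).tolist()) for r in optics.look_for(c,n)[:2]])
d=dict(sd); d['img']=cv2.imread('pics/side7.png')[...,::-1].copy()
for r in rimfit(d,(.535,.052),sp=(-.02,.02),lat=.012)[:2]: print(r)
for z in (.24,.25,.258): print(z,rimfit(d,(.5735,.136),sp=(-.006,.007),lat=.006,z=z,r=.024)[0])
a=cv2.resize(cv2.imread('pics/side7.png')[140:340,220:420],None,fx=2.9,fy=2.9,interpolation=3); cv2.imwrite('pics/c7.png',a)
E
```

```text
[('time_s', np.float64(26.767)), ('tcp_pos', array([0.643, 0.225, 0.371])), ('eef_rot', array([-179.857,    0.251,   52.553])), ('contact_force', array([ 0.443, -0.178,  0.009])), ('moment', array([-0.153, -0.047, -0.024])), ('gripper_width', np.float64(0.001)), ('gripper_force', np.float64(0.0))] 106.98897541010503
side crucible [(0.95, [0.43, 0.072, 0.027]), (0.75, [0.393, -0.065, 0.048])]
side head_top [(0.82, [0.57, 0.117, 0.252])]
side specimen_jar [(0.98, [0.697, 0.048, 0.049])]
side brown_bottle_1 [(0.65, [0.706, 0.289, 0.05]), (0.39, [0.569, 0.117, 0.252])]
top crucible [(0.56, [0.405, -0.091, 0.024]), (0.53, [0.438, 0.066, 0.009])]
top head_top [(0.63, [0.567, 0.136, 0.26])]
top specimen_jar [(0.91, [0.701, 0.063, 0.062])]
top brown_bottle_1 [(0.44, [0.566, 0.134, 0.261])]
(np.float64(55.692402125286925), np.float64(-0.001), np.float64(0.008), 0.058, np.float64(0.5428), np.float64(0.0498))
(np.float64(55.32638514214715), np.float64(-0.003), np.float64(0.007), 0.058, np.float64(0.5415), np.float64(0.048))
0.24 (np.float64(46.569392176814816), np.float64(-0.006), np.float64(0.002), 0.24, np.float64(0.5746), np.float64(0.1298))
0.25 (np.float64(58.58977439935602), np.float64(0.006), np.float64(0.006), 0.25, np.float64(0.5803), np.float64(0.141))
0.258 (np.float64(67.60959455928594), np.float64(-0.003), np.float64(0.0), 0.258, np.float64(0.573), np.float64(0.133))
```

View pics/c7.png

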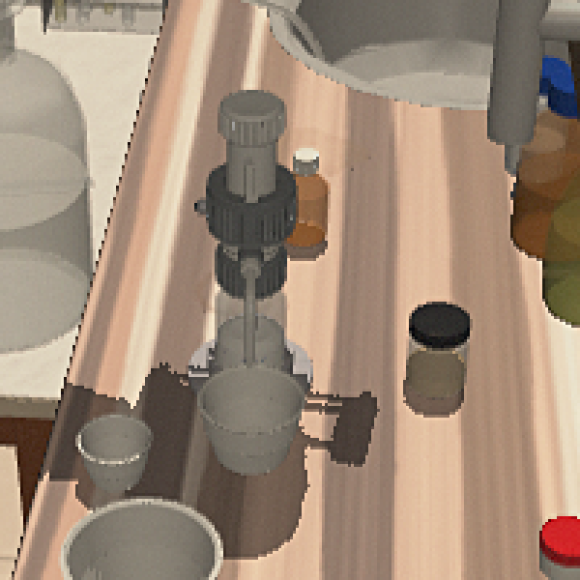

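The picture shows the head fully up at (252,105), with its rib over the nozzle-side slot. The crucible stands upright under the nozzle at (252,420), and the bystanders have not moved.

```bash
python3 -c "
from plant import order; print(order.close_job())"
```

```text
the job is handed in; nothing more can be done
None
```

The job is handed in at about 27 s on the robot clock (limit 72 s), though the hand-in returned no verdict: the crucible stands about 10 mm off-centre under the nozzle, and the head was twisted open to its end, pressed 32 mm to its stop at 25 N, and let back up.

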